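# Tilt the budgie's round mirror

## Task

Of the two little toy mirrors standing on the table, the round one has sagged back and shows the budgie only the ceiling. Raise it on its stiff hinge until it leans back just about 20 degrees from upright, let go and see that it stays there by itself. Leave the square mirror as it is.

Things in the scene. Friction and masses are not known exactly. Their poses are not given: they have to be found in the camera images.
- round_mirror (a joint): Lean of the round mirror: a disc 90 mm across, 8 mm thick, centred 60 mm from the hinge, silver glass in front, plain white behind. 0 is upright, positive leans back (glass turns upward), negative forward. Friction hinge: stays where it is left, moves at about 2 N at the bar. Travel -0.9 to 1.4; starts leaning back 48 to 69 degrees.
- round_stand: White plastic foot of the round mirror, 90 x 100 x 12 mm, held fast to the table. Origin: centre of its underside, z up; x horizontal, the way the glass faces when upright; y along the hinge. The hinge axis lies 45 mm above the origin, parallel to y, between two cheeks 55 mm high, its pin 56 mm long.
- round_bar (a point): Middle (on the centre line) of the round bamboo bar across the top of the round mirror, 108 mm from the hinge axis. Bar 12 mm thick, 140 mm long, parallel to stand y; its outer 25 mm at either end have no disc beneath, so an end can be pinched from above and turns between the fingers. The point turns with the mirror: z from hinge to bar, x out of the glass.
- square_bar (a point): Middle of the like bamboo bar (12 mm thick, 140 mm long) on top of the other mirror, which has a square panel, 84 x 88 mm, on a foot and friction hinge of the same kind. Leave it alone. Same axes as round_bar.
There are look-alikes about, which are no part of the job. Leave any black or pink look-alike of the round_stand alone.

How it is judged:
On the way:
1. the round mirror stays at its angle, leaning back 8 to 32 degrees, with the robot not touching it (value of joint round_mirror between 0.14 and 0.56 rad and contact force between each of the arm, the fingers and round_stand below 0.05 N), for 0.3 s.
At the end, for the whole second after the job is handed in: The round mirror leans back 20 degrees from upright, give or take 12 degrees, still and untouched, and the bar of the square mirror is within 20 mm of where it was (value of joint round_mirror between 0.14 and 0.56 rad and velocity of joint round_mirror between -0.05 and 0.05 rad/s and distance of square_bar from where it was at the start of the episode below 0.02 m).
It fails at once if the square mirror is moved (its bar by more than 20 mm) (distance of square_bar from where it was at the start of the episode above 0.02 m).
It also fails if it takes over 29 s, if anything falls off the work surface, if the arm or the gripper's body presses on something with over 40 N, if the wrist force passes 120 N, or if a joint passes its speed limit or range.

## Robot

A 7-joint arm with a two-finger parallel gripper is mounted at the origin on the work surface. World frame = base frame: x ahead of the robot, y to its left, z up, the work surface at z = 0. Lengths are in m, angles in rad, forces in N, time in s.
With the tool pointing down it reaches from about 0.4 to 0.9 m from the base axis. Payload 5.5 kg.
Tool frame: the origin (TCP) lies midway between the tips of the shut fingers; the grasp point (between the pads) lies 19 mm behind it (arm.hold_point_z is the distance from the TCP to the grasp point, in m); z points along the fingers, x is the direction in which the jaws open and shut, and the axes are right-handed (so a half turn about z gives the same grasp; the last joint's range is limited). The gripper opens to 85 mm and grips with 20 to 120 N. Pads are 22 mm wide; open, the fingers measure 114 mm over their backs; the gripper's body (76 mm by 85 mm) begins 54 mm behind the grasp point. The pads swing forward as they close: fully open they stand 13 mm farther back than shut.
Start: joints at [-0.891, 0.501, -0.427, 1.55, 0.221, 1.138, -0.21], TCP at [0.263, 0.594, 0.231] pointing down, gripper open.
Joint ranges: [-2.88, 2.88], [-0.31, 2.03], [-1.54, 1.56], [0.2, 2.42], [-1.41, 4.55], [0.19, 2.02], [-2.57, 2.57]. Speed limits (rad/s): [2.57, 2.57, 3.14, 3.14, 3.14, 3.14, 3.14].

## Interface

Orientations are given as a unit quaternion [w, x, y, z].
In Python, from rig import get_obs, vision, order, arm gives the robot as it stands.
- The arm moves only by the tool send_rows, never from a script. Its argument "targets" is a list of rows, each a list of 6 numbers: the shift along the tool's x, y, z in cm, then the turn, a rotation vector about the tool's x, y, z in rad. In form: [[tx, ty, tz, wx, wy, wz], ...]. A call has 1 to 10 rows; each row shifts and turns the commanded pose from where the row before left it, along the tool's axes as they then stand; what a row does not reach is not made up. A row lasts 1/10 s, in which the tool goes at most 50 mm and 8.59 degrees, less where a joint would pass 70% of its speed; a pose out of reach is approached as far as the arm can. A call is refused whole if a number of a shift passes 5 or a number of a turn 0.15, either way. A call with a gripper value outside its range is refused whole. "grip" is the closure, from 0 (fully open) to 1 (shut), set as the call begins (left out, the last holds). The fingers move at their own pace and stop on an object; "grip_force" is the grip in N (left out, the last holds). Time passes only in rows, so rows that do not move let the fingers close. It gives the time, the measured TCP pose, the force and the opening at its end, in the units of the state.
- get_obs(): the state, without advancing time (a new reading comes with each control period).
- vision.snapshot(name): name is "scene" or "top" or "wrist"; returns (picture, depth): 420x560x3 uint8, blue, green, red; 420x560 float32, m along the optical axis (not along the pixel's ray), 0 where there is no reading.
- vision.camera_params(name): a dict with "fx", "fy", "cx", "cy" (pixels), "distortion" ([k1, k2, p1, p2, k3] as OpenCV has them; the pictures are not rectified), "R" (3x3) and "t" (3): a world point X has camera coordinates R X + t; the wrist camera has in their place "tool_from_camera" (4x4, takes a point from camera to tool coordinates, whose origin is the TCP and whose axes are the tool frame's). Camera axes: x right, y down, z forward; pixel columns grow to the right and rows downward; lengths in m; the calibration is good to about 2 mm. A picture is of the moment at which its call begins: read the wrist's pose just before it. camera_params takes no time and is no camera call.
- order.job_done(): hands the job in, once; it reports no verdict.
The state is a dict: "time_s": time; "joint_pos": joint angles; "qvel": joint speeds; "joint_efforts": joint torques, N m; "eef_pos": TCP position; "orientation": TCP orientation; "contact_force": force on the tool from outside, world axes, zero at the start; "torque": the same for the moment, N m; "width": finger opening in m.
Only numpy, scipy, OpenCV 4.12 (cv2) and the standard library are available. Lean on these libraries where they do the work, as an engineer would, in place of code of your own. Each camera call takes 0.05 s, during which the arm holds its last target.

## Working session

There is one attempt and no reset: what is moved stays moved. The work goes in short steps, Python scripts to look and compute and a tool call to move; the robot and the scene stay as the last step left them, time stands still between calls to the robot, and variables do not carry over. Pictures are saved under pics/ and viewed, and the job is handed in when it is done.

Besides the shell and the picture viewer there is one more tool, called after "Call:" as a command line: name --pt "numbers of a row" for each row, then --argument value for the rest. send_rows: Moves the arm, as the interface text tells. Its arguments: {"type":"object","properties":{"targets":{"type":"array","items":{"type":"array","items":{"type":"number"}}},"grip":{"type":"number"},"grip_force":{"type":"number"}},"required":["targets"]}

```bash
ls; mkdir -p pics
python3 - <<'E'
from rig import get_obs, vision
import cv2,numpy as np
o=get_obs();print(o)
for n in ["scene","top"]:
    p,d=vision.snapshot(n);cv2.imwrite(f"pics/{n}0.png",p);np.save(f"{n}0.npy",d)
    print(n,vision.camera_params(n))
E
```

```text
pics
{'time_s': 0.0, 'joint_pos': array([-0.89081632,  0.50187866, -0.42675806,  1.55147021,  0.22079663,
        1.13831618, -0.21028465]), 'qvel': array([-3.06116017e-04,  3.84290586e-04,  1.29693542e-03,  3.37582200e-04,
       -1.11255396e-04, -1.16318989e-03, -7.51833063e-05]), 'joint_efforts': array([-1.12650181e-03, -5.69499886e+01, -5.81698224e+00, -2.80934286e+01,
        1.03716247e-02,  1.18959349e-02, -4.37580741e-05]), 'eef_pos': array([0.26290088, 0.59367869, 0.23022871]), 'orientation': array([ 5.26722402e-04,  8.38086143e-01,  5.45536981e-01, -8.60589169e-04]), 'contact_force': array([0.81020967, 0.46711203, 0.3395611 ]), 'torque': array([-0.05605421, -0.02329832, -0.0536405 ]), 'width': 0.08552798120978389}
scene {'fx': 487.3562436739835, 'fy': 487.3562436739835, 'cx': 280.77947229544174, 'cy': 207.72083166662918, 'distortion': array([-0.17101772,  0.        ,  0.        ,  0.        ,  0.        ]), 'R': array([[-0.55056578,  0.83468503, -0.01335038],
       [ 0.73436043,  0.47666179, -0.48322697],
       [-0.3969787 , -0.27585222, -0.87539332]]), 't': array([ 0.42104334, -0.40452166,  1.41149826])}
top {'fx': 527.3650936550059, 'fy': 527.3650936550059, 'cx': 287.05695628197174, 'cy': 202.73733612379826, 'distortion': array([0.01191418, 0.        , 0.        , 0.        , 0.        ]), 'R': array([[-0.011601  , -0.99988124,  0.01014502],
       [-0.98793898,  0.00989457, -0.15452725],
       [ 0.15440851, -0.01181533, -0.98793644]]), 't': array([-0.07537947,  0.67495356,  1.08006483])}
```

View pics/scene0.png

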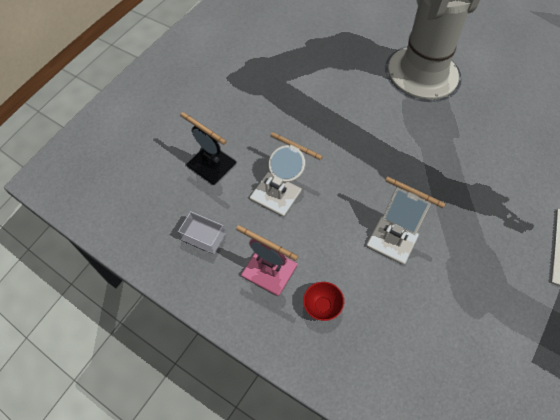

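View pics/top0.png

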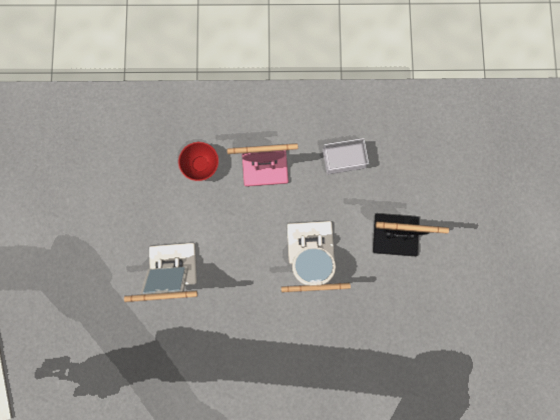

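The scene image shows the round mirror, on its white foot, at (287,163). In the top image its bar runs from (282,289) to (350,287). The square mirror's bar is at (124..197, 297) in the top image. I'll measure these points next.

```bash
cat > h.py <<'E'
import cv2,numpy as np
from rig import vision
def pix2w(n,u,v,d):
    c=vision.camera_params(n);K=np.array([[c['fx'],0,c['cx']],[0,c['fy'],c['cy']],[0,0,1]])
    x,y=cv2.undistortPoints(np.array([[[u,v]]],float),K,c['distortion'])[0,0]
    return c['R'].T@(np.array([x*d,y*d,d])-c['t'])
E
python3 - <<'E'
import cv2,numpy as np
from h import *
p=cv2.imread('pics/top0.png');cv2.imwrite('pics/tc.png',cv2.resize(p[210:310,265:365],None,fx=6,fy=6,interpolation=cv2.INTER_CUBIC))
p=cv2.imread('pics/scene0.png');cv2.imwrite('pics/sc.png',cv2.resize(p[120:220,235:335],None,fx=6,fy=6,interpolation=cv2.INTER_CUBIC))
for n,box in (("top",(278,280,356,296)),("scene",(265,128,326,162))):
    im=cv2.imread(f'pics/{n}0.png');d=np.load(n+'0.npy')
    hsv=cv2.cvtColor(im,cv2.COLOR_BGR2HSV)
    P=[]
    for v in range(box[1],box[3]):
        for u in range(box[0],box[2]):
            h,s,_=hsv[v,u]
            if 5<h<25 and s>100 and d[v,u]>0:P.append(pix2w(n,u,v,d[v,u]))
    P=np.array(P);P=P[abs(P[:,2]-np.median(P[:,2]))<.02];m=P.mean(0);w=np.linalg.svd(P-m)[2][0];t=(P-m)@w
    print(n,len(P),np.median(P,0),w,m+w*t.min(),m+w*t.max(),np.ptp(t))
E
```

```text
top 268 [ 0.49452523 -0.13851584  0.09495096] [-0.04192424  0.99911874  0.00202461] [ 0.49716966 -0.20562136  0.09477052] [ 0.49146819 -0.06974661  0.09504585] 0.13599459706447564
scene 153 [ 0.49538893 -0.12363111  0.09507619] [ 0.03666254 -0.99931748 -0.00451957] [ 0.49305974 -0.06476507  0.09525222] [ 0.49808993 -0.20187394  0.09463213] 0.13720250937454131
```

View pics/tc.png

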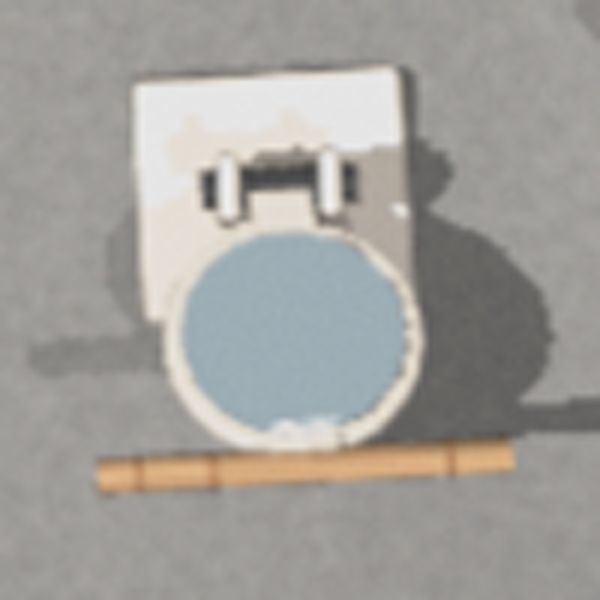

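View pics/sc.png

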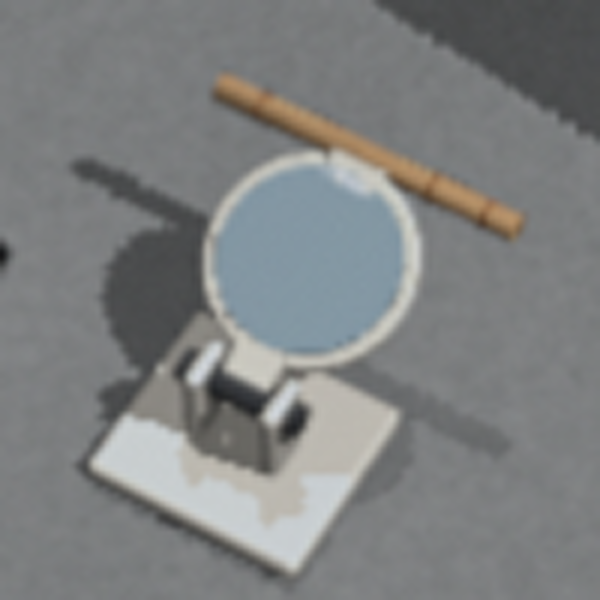

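Both cameras agree on the bar: middle at (0.495, -0.1355), centre z about 0.090, length about 137 mm. That means a lean of about 65° and puts the hinge at x ≈ 0.592. I'll check that against the foot, then work out the approach.

```bash
cat >> h.py <<'E'
from scipy.spatial.transform import Rotation as Ro
from rig import get_obs
def delta(goal,yaw):
    o=get_obs();q=o['orientation'];R=Ro.from_quat([q[1],q[2],q[3],q[0]])
    c,s=np.cos(yaw),np.sin(yaw)
    G=Ro.from_matrix(np.array([[c,s,0],[s,-c,0],[0,0,-1]]))
    rv=(R.inv()*G).as_rotvec()
    dw=np.array(goal)-o['eef_pos']
    print('t',o['time_s'],'dw',dw.round(4),'tool now cm',(R.inv().apply(dw)*100).round(2),'goalframe cm',(G.inv().apply(dw)*100).round(2),'rot',rv.round(3),'pos',o['eef_pos'].round(4),'F',o['contact_force'].round(2),'w',o['width'])
E
python3 - <<'E'
from h import *
d=np.load('top0.npy')
for u,v in ((311,240),(303,240),(320,240),(288,223),(331,221.5)):
    print(u,v,pix2w('top',u,v,d[int(v)+1 if v<230 else int(v),int(u)]).round(3))
delta([.4925,-.0735,.20],.04)
E
```

```text
311 240 [ 0.593 -0.132  0.057]
303 240 [ 0.594 -0.116  0.052]
320 240 [ 0.593 -0.151  0.057]
288 223 [ 0.635 -0.085  0.01 ]
331 221.5 [ 0.637 -0.18   0.015]
t 0.1 dw [ 0.2296 -0.6673 -0.0303] tool now cm [-51.72  48.     3.12] goalframe cm [20.27 67.59  3.03] rot [1.000e-03 2.000e-03 1.114e+00] pos [0.2629 0.5938 0.2303] F [ 0.4  -0.31  0.2 ] w 0.08560806662833549
```

Call:
send_rows --pt "-3 2.8 0 0 0 0" --pt "-3 2.8 0 0 0 0" --pt "-3 2.8 0 0 0 0" --pt "-3 2.8 0 0 0 0" --pt "-3 2.8 0 0 0 0" --pt "-3 2.8 0 0 0 0" --pt "-3 2.8 0 0 0 0" --pt "-3 2.8 0 0 0 0" --pt "-3 2.8 0 0 0 0" --pt "-3 2.8 0 0 0 0" --grip 0.4

```text
time_s: 1.1
eef_pos: [0.3977, 0.2049, 0.2312]
orientation: [0.0, 0.838, 0.546, -0.0]
contact_force: [1.3, 0.4, -0.4]
width: 0.0513
```

Call:
send_rows --pt "0 0 0 0 0 0.14" --pt "0 0 0 0 0 0.14" --pt "0 0 0 0 0 0.14" --pt "0 0 0 0 0 0.14" --pt "0 0 0 0 0 0.14" --pt "0 0 0 0 0 0.14" --pt "0 0 0 0 0 0.14" --pt "0 0 0 0 0 0.13" --pt "0 0 0 0 0 0"

```text
time_s: 2.0
eef_pos: [0.3974, 0.2066, 0.231]
orientation: [0.0, 1.0, 0.022, -0.0]
contact_force: [-0.8, 0.0, -0.5]
width: 0.0513
```

```bash
python3 -c "
from h import *
delta([.4925,-.0735,.20],.04);print(get_obs()['joint_pos'])"
```

```text
t 2.0 dw [ 0.0951 -0.2801 -0.031 ] tool now cm [ 8.3  28.39  3.11] goalframe cm [ 8.38 28.36  3.1 ] rot [0.    0.001 0.003] pos [0.3974 0.2066 0.231 ] F [-0.79  0.03 -0.5 ] w 0.051347869728832825
[-0.3531886   0.11424879 -0.19904521  2.04025123  0.02695911  0.99017369
 -0.52271706]
```

Call:
send_rows --pt "1.2 4.05 0 0 0 0" --pt "1.2 4.05 0 0 0 0" --pt "1.2 4.05 0 0 0 0" --pt "1.2 4.05 0 0 0 0" --pt "1.2 4.05 0 0 0 0" --pt "1.2 4.05 0 0 0 0" --pt "1.2 4.05 3 0 0 0" --pt "0 0 0 0 0 0" --pt "0 0 0 0 0 0"

```text
time_s: 2.9
eef_pos: [0.4928, -0.0723, 0.2012]
orientation: [-0.0, 1.0, 0.022, -0.001]
contact_force: [0.8, 0.2, -0.1]
width: 0.051
```

Run:
```python
from h import *
delta([.4925,-.0735,.072],.04)
o=get_obs();p,d=vision.snapshot("wrist");cv2.imwrite("pics/w1.png",p);np.save('w1.npy',d)
c=vision.camera_params("wrist");print(c)
p,d=vision.snapshot("scene");cv2.imwrite("pics/s1.png",p[80:280,180:460].repeat(2,0).repeat(2,1))
```

```text
t 2.9 dw [-0.0003 -0.0012 -0.1292] tool now cm [ 0.    0.12 12.92] goalframe cm [-0.03  0.12 12.92] rot [-0.     0.003  0.004] pos [ 0.4928 -0.0723  0.2012] F [ 0.79  0.23 -0.11] w 0.05104934187263699
{'fx': 356.0926614319364, 'fy': 356.0926614319364, 'cx': 278.48282377797483, 'cy': 207.5322791355929, 'distortion': array([-0.06012479,  0.        ,  0.        ,  0.        ,  0.        ]), 'tool_from_camera': array([[ 9.99999399e-01,  9.02267149e-04, -6.22797368e-04,
        -4.35682765e-04],
       [-7.01402005e-04,  9.63115834e-01,  2.69086228e-01,
        -6.94181695e-02],
       [ 8.42613671e-04, -2.69085629e-01,  9.63115888e-01,
        -1.42513111e-01],
       [ 0.00000000e+00,  0.00000000e+00,  0.00000000e+00,
         1.00000000e+00]])}
```

View pics/w1.png

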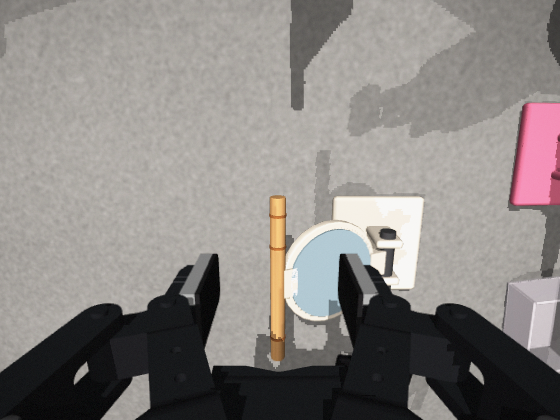

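View pics/s1.png

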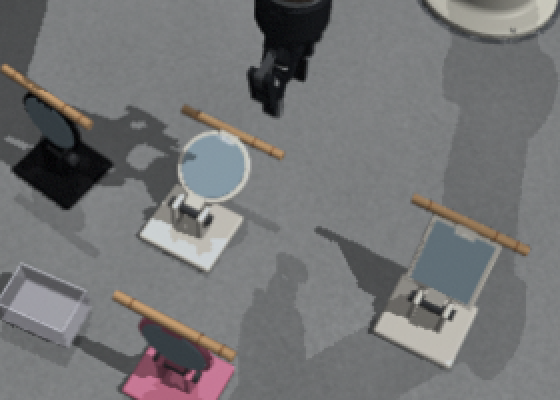

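The wrist picture shows the bar running from (277,197) down to (278,360), centred between the jaws. I'll check the near end using wrist depth.

Run:
```python
from h import *
d=np.load('w1.npy');c=vision.camera_params('wrist');K=np.array([[c['fx'],0,c['cx']],[0,c['fy'],c['cy']],[0,0,1]])
for u,v in ((277,200),(277,240),(278,300),(278,357)):
    x,y=cv2.undistortPoints(np.array([[[u,v]]],float),K,c['distortion'])[0,0];z=d[v,u]
    print((c['tool_from_camera']@[x*z,y*z,z,1])[:3].round(4))
```

```text
[-0.0017 -0.0055  0.1065]
[-0.0017  0.0248  0.1052]
[-0.0009  0.0751  0.1056]
[-0.0009  0.1287  0.1056]
```

Call:
send_rows --pt "-0.1 0 3 0 0 0" --pt "0 0 3 0 0 0" --pt "0 0 3 0 0 0" --pt "0 0 2 0 0 0" --pt "0 0 1 0 0 0" --pt "0 0 1 0 0 0" --pt "0 0 0 0 0 0"

```text
time_s: 3.7
eef_pos: [0.4925, -0.0707, 0.072]
orientation: [-0.0, 1.0, 0.023, -0.0]
contact_force: [-0.9, 0.8, -0.9]
width: 0.0513
```

Call:
send_rows --pt "0 0 0 0 0 0" --pt "0 0 0 0 0 0" --pt "0 0 0 0 0 0" --pt "0 0 0 0 0 0" --pt "0 0 0 0 0 0" --pt "0 0 0 0 0 0" --pt "0 0 0 0 0 0" --grip 1 --grip_force 20

```text
time_s: 4.4
eef_pos: [0.4913, -0.0716, 0.0723]
orientation: [-0.0, 1.0, 0.022, -0.001]
contact_force: [-5.7, 0.6, 3.6]
width: 0.0109
```

Run:
```python
from h import *
delta([.4925,-.0735,.072],.04)
p,d=vision.snapshot("scene");cv2.imwrite("pics/s2.png",p[80:280,180:460].repeat(2,0).repeat(2,1))
```

```text
t 4.4 dw [ 0.0012 -0.0019 -0.0003] tool now cm [0.11 0.2  0.03] goalframe cm [0.11 0.2  0.03] rot [-0.     0.002  0.004] pos [ 0.4913 -0.0716  0.0723] F [-5.68  0.58  3.57] w 0.010890444863932357
```

View pics/s2.png

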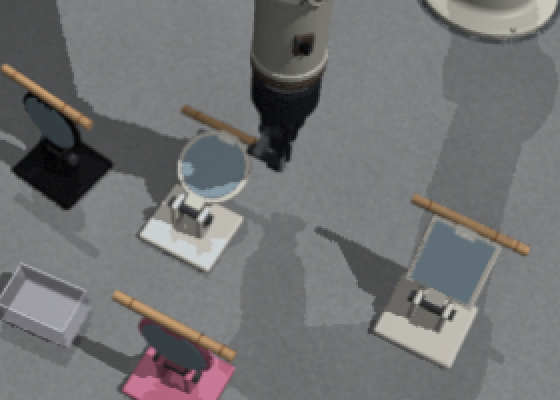

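The bar is pinched, with an opening of 11 mm. Next I'll follow the arc from 65° to 20°.

Call:
send_rows --pt "0.44 0 -0.84 0 0 0" --pt "0.51 0 -0.8 0 0 0" --pt "0.57 0 -0.75 0 0 0" --pt "0.64 0 -0.7 0 0 0" --pt "0.7 0 -0.64 0 0 0"

```text
time_s: 4.95
eef_pos: [0.5165, -0.0704, 0.1096]
orientation: [-0.0, 1.0, 0.022, -0.005]
contact_force: [-14.8, -0.1, 10.3]
width: 0.0108
```

Call:
send_rows --pt "0.75 0 -0.57 0 0 0" --pt "0.8 0 -0.51 0 0 0" --pt "0.84 0 -0.44 0 0 0" --pt "0.87 0 -0.36 0 0 0" --pt "0 0 0 0 0 0" --pt "0 0 0 0 0 0"

```text
time_s: 5.55
eef_pos: [0.5561, -0.0688, 0.1313]
orientation: [0.0, 1.0, 0.022, 0.002]
contact_force: [-5.8, -0.5, 11.0]
width: 0.0112
```

Run:
```python
from h import *
delta([.5535,-.0715,.128],.04)
p,d=vision.snapshot("scene");cv2.imwrite("pics/s3.png",p[80:280,180:460].repeat(2,0).repeat(2,1))
```

```text
t 5.55 dw [-0.0026 -0.0027 -0.0033] tool now cm [-0.28  0.26  0.33] goalframe cm [-0.27  0.26  0.33] rot [ 0.    -0.004  0.004] pos [ 0.5561 -0.0688  0.1313] F [-5.8  -0.48 11.  ] w 0.011187531444936949
```

View pics/s3.png

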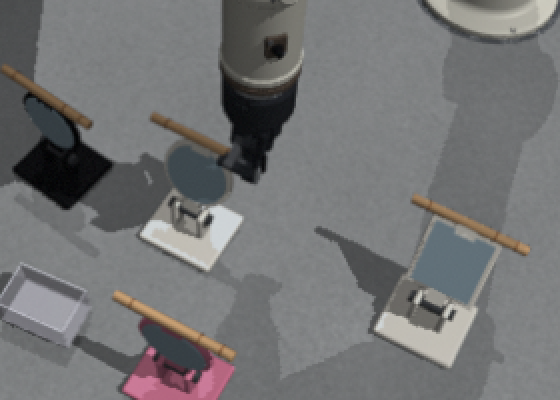

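Call:
send_rows --pt "0 0 0 0 0 0" --pt "0 0 0 0 0 0" --pt "0 0 0 0 0 0" --pt "0 0 0 0 0 0" --pt "0 0 0 0 0 0" --grip 0.4

```text
time_s: 6.1
eef_pos: [0.5538, -0.0687, 0.1283]
orientation: [-0.0, 1.0, 0.022, -0.0]
contact_force: [-0.5, -0.1, -0.5]
width: 0.0512
```

Call:
send_rows --pt "0 0 -1 0 0 0" --pt "0 0 -2 0 0 0" --pt "0 0 -3 0 0 0" --pt "0 0 -4 0 0 0" --pt "-4 0 -2 0 0 0" --pt "-4 0 0 0 0 0" --pt "-4 -2 0 0 0 0" --pt "-4 -2 0 0 0 0" --pt "0 0 0 0 0 0" --pt "0 0 0 0 0 0"

```text
time_s: 7.1
eef_pos: [0.3922, -0.0357, 0.2495]
orientation: [0.0, 1.0, 0.022, 0.001]
contact_force: [0.8, 0.1, 0.6]
width: 0.0509
```

Run:
```python
from h import *
delta([.5535,-.0715,.128],.04)
for n,box,sb in (("top",(270,240,356,290),(115,280,205,310)),("scene",(245,120,326,180),(380,170,450,215))):
    im,d=vision.snapshot(n);cv2.imwrite(f"pics/{n}4.png",im)
    im0=cv2.imread(f'pics/{n}0.png');d0=np.load(n+'0.npy')
    def fit(im,d,box):
        hsv=cv2.cvtColor(im,cv2.COLOR_BGR2HSV);P=[]
        for v in range(box[1],box[3]):
            for u in range(box[0],box[2]):
                h,s,_=hsv[v,u]
                if 5<h<25 and s>100 and d[v,u]>0:P.append(pix2w(n,u,v,d[v,u]))
        P=np.array(P);return len(P),np.median(P,0).round(4)
    k,m=fit(im,d,box);z=m[2]-.0055-.045
    print(n,k,m,'lean(z)',np.degrees(np.arccos(min(1,z/.108))),'lean(x,z)',np.degrees(np.arctan2(.593-m[0],z)))
    print('square',fit(im0,d0,sb),fit(im,d,sb))
```

```text
t 7.1 dw [ 0.1613 -0.0358 -0.1215] tool now cm [15.92  4.3  12.19] goalframe cm [15.98  4.22 12.15] rot [ 0.    -0.002  0.005] pos [ 0.3922 -0.0357  0.2495] F [0.83 0.06 0.58] w 0.05089165325959039
top 170 [ 0.5598 -0.1216  0.1529] lean(z) 18.531665202839225 lean(x,z) 17.963666318363096
square (248, array([0.4818, 0.1782, 0.1362])) (284, array([0.4818, 0.1615, 0.1362]))
scene 217 [ 0.5598 -0.1293  0.1526] lean(z) 19.026064983828043 lean(x,z) 18.013043492116303
square (233, array([0.4831, 0.1722, 0.1359])) (215, array([0.4833, 0.1719, 0.1357]))
```

```bash
python3 -c "
import cv2;p=cv2.imread('pics/scene4.png');cv2.imwrite('pics/s4.png',p[80:280,180:460].repeat(2,0).repeat(2,1))"
```

```text
(no output)
```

View pics/s4.png

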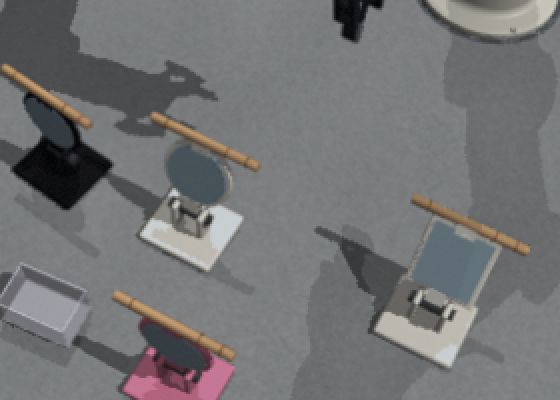

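The mirror leans about 18–19° with the arm clear of it. The scene picture shows its bar at (152..260, 115..165) of the crop. I'll wait a moment, confirm it holds, then hand in.

Call:
send_rows --pt "0 0 0 0 0 0" --pt "0 0 0 0 0 0" --pt "0 0 0 0 0 0" --pt "0 0 0 0 0 0" --pt "0 0 0 0 0 0"

```text
time_s: 7.7
eef_pos: [0.3922, -0.0359, 0.2483]
orientation: [-0.0, 1.0, 0.022, -0.0]
contact_force: [0.2, -0.6, 0.6]
width: 0.0513
```

Run:
```python
from rig import vision,order
import cv2,numpy as np
a=cv2.imread('pics/scene4.png');b,_=vision.snapshot('scene')
print(np.abs(a.astype(int)-b)[120:190,245:330].max(), np.abs(a.astype(int)-b)[120:190,245:330].mean())
order.job_done()
```

```text
36 0.8964705882352941
the job is handed in; nothing more can be done
```

The round mirror now leans back about 18–19° from upright and stays there by itself. I pinched the left end of its bar from above, swung it up along the hinge arc from about 65°, opened the fingers and backed away. I handed the job in at about 7.8 s.

- **Angle:** after release, both cameras put the lean at 18–19°, well inside the 8–32° band.
- **Stillness:** a scene picture taken about 0.6 s later matched the earlier one around the mirror apart from small pixel differences (mean 0.9, largest 36 of 255). I took these as noise.
- **Square mirror:** the scene camera shows its bar within 0.3 mm of where it started. The top camera agreed in x and z but gave a median 17 mm different along the bar. I put that down to which bar pixels were picked up as shadows changed (248, then 284), not movement, but I didn't check it further. The arm never went near that mirror.

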